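Find the concealed catch and open the filter hatch of a fume extractor

TASK

Open the filter hatch in the top of the white bench fume extractor so that its cartridge can be changed. The hatch is held shut by a concealed catch, a flush button of the same grey somewhere along the sunken grey strip in front of the hatch: feel along the strip with the fingertips, press the catch in until the hatch springs ajar, then with the fingertips push the raised hatch gently back past upright until it rests wide open on its stop, and draw clear. Press and push only, without force; grip nothing, and leave the caps, jar, spool, new filter and plaster model where they are.

Things in the scene. Friction and masses are not known exactly. Their poses are not given: they have to be found in the camera images.
- unit: bench fume extractor: white housing 340 (x) x 440 (y) x 150 (z) mm, vents in its sides, hose behind; fixed. Origin: centre of its underside, on the bench. Own x from its front (towards the robot) to its back, y to its left, z up. In its deck (z 150 mm) lie the grey catch strip near the front and, behind it, the white hatch; the deck between them is 31 mm wide
- strip_mid (a point): middle of the visible grey strip, on its surface, axes as the extractor's. The strip is 210 (y) x 64 (x) mm, hard, level, sunk 4 mm below the deck. Flush on its centre line sits the catch, a plate of the same grey 56 (y) x 40 (x) mm, a 2 mm gap round it its only mark. It may be clamped anywhere along the strip: its centre is up to 55 mm to either side (y) of this point
- catch (a joint): how far the catch is pressed in, m: 0 flush, 0.006 fully in. It starts to give at 2 N, is fully in at 5 N, and springs back when let go. It draws the bolt, which frees the hatch at about 0.004. The rest of the strip does not give; a fingertip resting partly on the strip cannot press the catch
- hatch (a joint): opening of the hatch, rad: 0 shut, flush with the deck; 2.0 on its stop, leaning back. White plate 140 (x) x 200 (y) x 6 mm, 0.18 kg, hinged at its back edge. Once freed, a spring plunger throws it ajar to about 0.7 and holds it there; from there 1 to 2 N at its front edge swings it up. Left short of upright it sinks back to 0.7; beyond 1.7 it falls to the stop by itself in about 2 s
- hatch_hinge (a point): middle of the hatch's hinge line, which runs along the extractor's y; fixed, 100 mm behind the extractor's centre and 147 mm above the bench, axes as the extractor's
- hatch_edge (a point): middle of the hatch's free front edge, at half its thickness, 140 mm from the hinge line; moves with the hatch. Its x points along the plate to the hinge, its z out of the outer (top) face. A catch lip 190 mm long runs along the inside, 1 mm in from this edge, standing 21 mm in from mid-plate: once ajar, fingers in front and below meet this lip first
- cap_a: black rubber dust cap, 46 mm across and 24 mm high, standing on the deck of the extractor to the right of the strip; leave it alone. Origin: centre of its underside
- cap_b: second black rubber dust cap, same size, standing on the deck to the left of the hatch; leave it alone. Origin: centre of its underside
- filter_new: new blue-framed filter cartridge 145 x 205 x 43 mm lying on the bench to the right of the extractor; leave it alone. Origin: centre of its underside
- model: small plaster dental arch 68 x 68 x 31 mm on the bench to the left; leave it alone. Origin: centre of its underside
- jar: small jar with a blue cap, 54 mm across and 60 mm high, standing on the deck to the right of the hatch; leave it alone. Origin: centre of its underside
- spool: orange wire spool, 60 mm across and 28 mm high, standing on the deck to the left of the strip; leave it alone. Origin: centre of its underside

How it is judged (in metres and radians):
On the way, in this order (a step that is already met when the one before it is completed fails the run):
1. the hidden catch is pressed in (value of joint catch above 0.0035 m).
2. the hatch has sprung ajar (value of joint hatch above 0.4 rad), for 0.1 s.
At the end, for the whole second after the job is handed in: the hatch rests wide open on its stop (joint above 1.85 rad, still), the catch is let go (within 1.5 mm of flush), and every loose thing is within 20 mm of where it stood (value of joint hatch above 1.85 rad and velocity of joint hatch below 0.1 rad/s and value of joint catch below 0.0015 m and distance of each of cap_a, cap_b, filter_new, model, jar, spool from where it was at the start of the episode below 0.02 m); the robot touches nothing.
It fails at once if a loose thing is lifted, knocked or carried (20 mm) (distance of any of cap_a, cap_b, filter_new, model, jar, spool from where it was at the start of the episode above 0.02 m).
It fails at once if the hatch or housing is gripped or forced (more than 35 N from the fingers) (contact force between the fingers and unit above 35 N).
It fails at once if the fingers press anything with more than 60 N (contact force between the fingers and anything else above 60 N).
It also fails if it takes over 58 s, if anything falls off the work surface, if the arm or the gripper's body presses on something with over 40 N, if the wrist force passes 120 N, or if a joint passes its speed limit or range.

ROBOT

A 6-joint arm with a two-finger parallel gripper is mounted at the origin on the work surface. World frame = base frame: x ahead of the robot, y to its left, z up, the work surface at z = 0. Lengths are in mm, angles in rad, forces in N, time in s.
With the tool pointing down it reaches from about 425 to 950 mm from the base axis. Payload 14.7 kg.
Tool frame: the origin (TCP) lies on the centre line of the jaws, within the pads' length; the fingertips stand 14 mm ahead of it and the grasp point (between the pads) lies 5 mm behind it; z points along the fingers, y is the line along which they close (so a half turn about z gives the same grasp; the last joint's range is limited). The gripper opens to 85 mm and grips with 20 to 120 N. Pads are 22 mm wide; open, the fingers measure 114 mm over their backs; the gripper's body (76 mm by 85 mm) begins 54 mm behind the grasp point. The pads swing forward as they close: fully open they stand 13 mm farther back than shut.
Start: joints at [-1.334, 0.48, 1.596, -0, 1.065, -0.047], TCP at [182.02, -623.988, 245.297] pointing down, gripper open.
Joint ranges: [-2.75, 2.75], [-0.82, 2.05], [0.23, 2.67], [-1.56, 4.7], [0.09, 2.69], [-2.92, 2.92]. Speed limits (rad/s): [1.89, 1.89, 2.39, 3.01, 3.01, 3.01].

INTERFACE

Orientations are given as a unit quaternion [x, y, z, w].
In Python, from workcell import env gives the robot as it stands. Calls block until the motion is done:
- env.goto(position, orientation): joint-space move of the TCP to a pose.
- env.move_linear(position, max_speed=150, ori=None, contact_N=None): straight line of the TCP; ori=None keeps the orientation; max_speed is the mean speed in mm/s. With contact_N (N) it stops when the force on the tool has changed by that much, and returns True; else False.
- env.goto_joints(angles): joint-space move.
- env.ungrasp() and env.close(squeeze=None): open the fingers fully, or close them until they stop; squeeze is the grip in N (None keeps the last).
- env.hold(seconds).
- env.ik(position, orientation): joint angles nearest the present ones, or None.
- env.state(): the state.
- env.get_image(name): name is "scene" or "top" or "wrist"; returns the picture (480x640x3 uint8, red, green, blue); there is no depth.
- env.get_calibration(name): a dict with "K" (3x3 intrinsics, pixels), "R" (3x3) and "t" (3): a world point X has camera coordinates R X + t. Camera axes: x right, y down, z forward; pixel columns grow to the right and rows downward; lengths in mm; the calibration is good to about 2 mm. A picture is of the moment at which its call begins: read the wrist's pose just before it. get_calibration takes no time and is no camera call; for the wrist camera it gives the pose at the moment of the call.
A pose or a line that the arm cannot do raises env.PlanningError and nothing moves.
- env.hand_in(): hands the job in; it is judged then, once.
Trained networks look in the newest picture that a camera, given by its name, has taken for a name from the list of things; names that differ only in an ending like _2 or _b are one class to them, and where a whole thing is asked for, a point or a joint stands for the part that bears it (a point fixed in the world has none). Each returns a list of dicts, best first, with "score" (0 to 1); they miss things now and then, are a little off and sometimes report something else, mostly with a low value. They report only what shows in the picture. A call takes as long as a camera call.
- env.find_in(label, camera): "at" ([row, column] in pixels, amid what is visible of it).
- env.regions_of(label, camera): "mask" (480x640 bool, what is visible of it) and "at" ([row, column] in pixels, amid what is visible of it).
- env.mark_of(label, camera): "at" ([row, column] in pixels: a listed point, or the origin of a listed thing).
The state is a dict: "clock": time; "joint_pos": joint angles; "joint_velocities": joint speeds; "tau": joint torques, N m; "tcp_pos": TCP position; "tcp_rot": TCP orientation; "force": force on the tool from outside, world axes, zero at the start; "ft_torque": the same for the moment, N m; "grip_width": opening from 0.0 (shut) to 1.0 (fully open); "grip_force": force on a finger pad.
Only numpy, scipy, OpenCV 4.12 (cv2) and the standard library are available. Lean on these libraries where they do the work, as an engineer would, in place of code of your own. Each camera call takes 0.05 s, during which the arm holds its last target. There are 200 camera calls.

## Working session

There is one attempt and no reset: what is moved stays moved. The work goes in short steps, each a Python script; the robot and the scene stay as the last script left them, time stands still between calls to the robot, and variables do not carry over. Pictures are saved under pics/ and viewed, at most 10 in all, crops included, and the job is handed in when it is done.

```bash
mkdir -p pics; ls; cat > h.py <<'E'
import numpy as np, cv2
from workcell import env
def save(cam,name):
    im=env.get_image(cam); cv2.imwrite(f'pics/{name}.png',im[:,:,::-1]); return im
def ray(cam,at,z,cal=None):
    c=cal or env.get_calibration(cam); K,R,t=[np.array(c[k],float) for k in('K','R','t')]
    d=R.T@np.linalg.solve(K,[at[1],at[0],1]); o=-R.T@t
    return o+d*(z-o[2])/d[2]
E
python3 - <<'E'
from h import *
for cam in('scene','top'):
    save(cam,cam+'0')
    for l,z in(('unit',0),('strip_mid',146),('hatch_hinge',147),('hatch_edge',147),('cap_a',150),('jar',150),('spool',150),('filter_new',0),('model',0)):
        print(cam,l,[(np.round(r['at']),round(r['score'],2),np.round(ray(cam,r['at'],z))) for r in env.mark_of(l,cam)[:3]])
print(env.state()['clock'],env.state()['tcp_rot'],env.state()['force'])
E
```

```text
pics
scene unit []
scene strip_mid [(array([188., 301.]), 0.94, array([480.,  60., 146.]))]
scene hatch_hinge [(array([210., 387.]), 0.61, array([687.,  80., 147.])), (array([189., 301.]), 0.54, array([485.,  55., 147.]))]
scene hatch_edge [(array([197., 329.]), 0.87, array([554.,  59., 147.]))]
scene cap_a [(array([244., 284.]), 0.82, array([ 550., -124.,  150.])), (array([162., 395.]), 0.76, array([632., 264., 150.])), (array([151., 316.]), 0.48, array([435., 211., 150.]))]
scene jar [(array([257., 346.]), 0.57, array([675., -96., 150.]))]
scene spool [(array([150., 317.]), 0.63, array([435., 218., 150.])), (array([258., 347.]), 0.54, array([677., -96., 150.]))]
scene filter_new [(array([436., 180.]), 0.55, array([ 560., -479.,    0.]))]
scene model [(array([188., 301.]), 0.7, array([375., 231.,   0.]))]
top unit [(array([245., 263.]), 0.72, array([589.,  68.,   0.]))]
top strip_mid [(array([289., 262.]), 0.6, array([478.,  57., 146.]))]
top hatch_hinge [(array([190., 253.]), 0.66, array([687.,  81., 147.]))]
top hatch_edge [(array([254., 258.]), 0.77, array([551.,  66., 147.]))]
top cap_a [(array([259., 352.]), 0.89, array([ 544., -128.,  150.])), (array([210., 167.]), 0.74, array([639., 259., 150.]))]
top jar [(array([196., 333.]), 0.94, array([676., -87., 150.]))]
top spool [(array([309., 178.]), 0.61, array([435., 228., 150.]))]
top filter_new []
top model [(array([271., 104.]), 0.82, array([523., 434.,   0.]))]
1.0 [ 9.89952505e-01  1.41400277e-01  4.39905567e-06 -1.24326956e-05] [0.36713787 0.30994076 1.08098079]
```

View pics/top0.png

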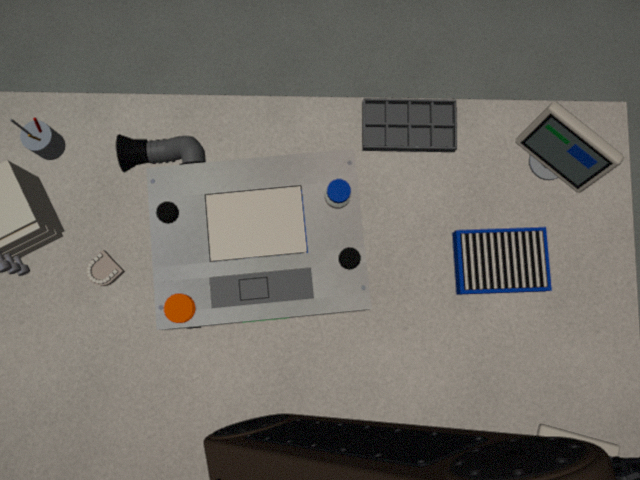

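View pics/scene0.png

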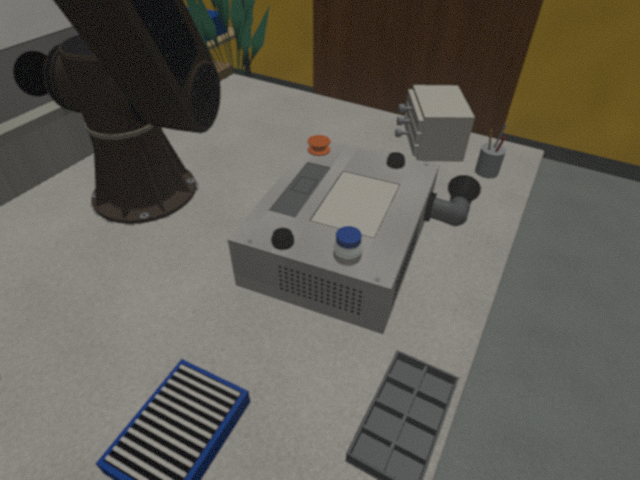

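The top view shows the extractor turned about 0.1 rad. The grey strip runs from about column 210 to 313 around row 288. A faint outlined plate, probably the catch, sits near (row 289, col 254), and it also shows in the scene view near (180, 310). I'll refine its position.

```bash
python3 - <<'E'
from h import *
im=save('top','top1'); c=im[255:320,195:325]; cv2.imwrite('pics/crop.png',cv2.resize(c,None,fx=6,fy=6,interpolation=cv2.INTER_CUBIC)[:,:,::-1])
for l,z in(('strip_mid',146),('catch',146),('hatch',150),('unit',150)):
    for r in env.regions_of(l,'top')[:2]:
        m=r['mask'].astype(np.uint8); p=cv2.boxPoints(cv2.minAreaRect(cv2.findNonZero(m)))
        w=np.array([ray('top',q[::-1],z)[:2] for q in p]); 
        print(l,round(r['score'],2),np.round(r['at']),m.sum(),np.round(ray('top',r['at'],z)),w.round().tolist(),'ctr',w.mean(0).round(1))
print([(r['at'],r['score'],ray('scene',r['at'],146)) for r in env.find_in('catch','scene')])
E
```

```text
strip_mid 0.86 [226. 247.] 31885 [610.  91. 146.] [[802.0, 383.0], [863.0, -125.0], [440.0, -168.0], [384.0, 317.0]] ctr [622.2 101.7]
catch 0.89 [285. 254.] 527 [486.  73. 146.] [[497.0, 106.0], [504.0, 48.0], [464.0, 43.0], [458.0, 101.0]] ctr [480.7  74.4]
hatch 0.64 [268. 103.] 919 [516. 385. 150.] [[511.0, 432.0], [557.0, 390.0], [512.0, 341.0], [466.0, 383.0]] ctr [511.4 386.4]
hatch 0.59 [224. 258.] 6566 [613.  70. 150.] [[677.0, 187.0], [700.0, -19.0], [555.0, -35.0], [532.0, 169.0]] ctr [615.8  75.7]
unit 0.68 [223. 248.] 31302 [616.  91. 150.] [[801.0, 380.0], [864.0, -121.0], [442.0, -167.0], [383.0, 312.0]] ctr [622.5 101.2]
[([186.6, 304.7], 0.79, array([485.39384698,  69.02379232, 146.        ])), ([206.6, 358.3], 0.63, array([626.14367484,  62.59526198, 146.        ])), ([224.9, 345.5], 0.6, array([629.17388354,  -6.78533855, 146.        ]))]
```

View pics/crop.png

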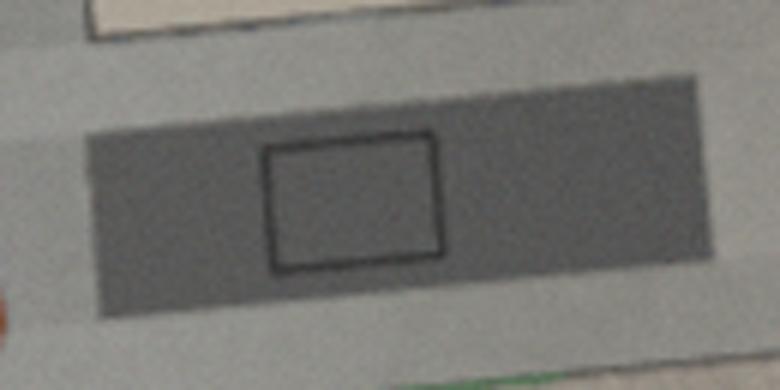

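The crop shows the catch outline clearly, centred at full-image (row 288.5, col 254). That is world (481, 75), about 15 mm left of the strip middle, and the outline measures roughly 58x40 mm, as specified. The yaw is 0.11. Next I press it.

```bash
cat >> h.py <<'E'
PSI=0.112
ex=np.array([np.cos(PSI),np.sin(PSI),0]); Q=[np.cos(PSI/2),np.sin(PSI/2),0,0]
H=np.array([685.4,83.5,147.])   # hinge
def rep(): 
    s=env.state(); print(round(s['clock'],2),np.round(s['tcp_pos'],1),np.round(s['force'],1),round(s['grip_width'],2))
E
python3 - <<'E'
from h import *
env.close()
env.goto([481,75,290],Q); rep()
env.move_linear([481,75,185],100); env.hold(.3); rep()
print(env.move_linear([481,75,151],15,contact_N=8)); rep()
env.hold(.3); rep()
save('scene','press')
env.move_linear([481,75,185],60); env.move_linear([460,73,205],80); rep()
save('scene','after'); save('wrist','wr')
for cam in('scene','top'): 
    save(cam,'x'+cam)
    print([(np.round(r['at']),round(r['score'],2)) for r in env.mark_of('hatch_edge',cam)])
E
```

```text
4.76 [481.2  74.5 290. ] [0.4 0.2 0.8] 0.0
6.26 [481.1  75.  185.3] [ 0.  -0.3 -0.6] 0.0
True
8.1 [481.  75. 154.] [-1.5 -0.2  9.5] -0.0
8.4 [481.  75. 154.] [-1.4 -0.8 10.1] 0.0
9.64 [460.1  73.  205.5] [ 0.3 -0.3  0.3] -0.0
[(array([168., 342.]), 0.62)]
[(array([236., 251.]), 0.56)]
```

View pics/after.png

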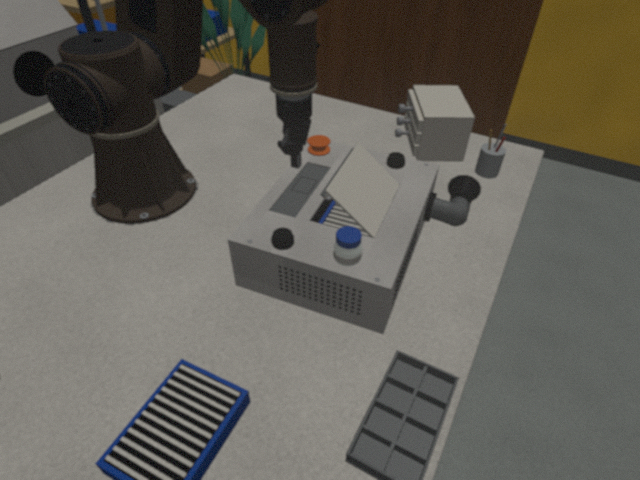

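The hatch has sprung ajar: its raised edge is near (168, 342) and the strip is free. Next I push the lip along its arc.

```bash
python3 - <<'E'
from h import *
def P(th,back=11.):
    e=140*np.array([-np.cos(th),np.sin(th)])+21*np.array([-np.sin(th),-np.cos(th)])
    return H+ex*(e[0]-back)+[0,0,e[1]-11]
env.move_linear(P(.7,36),80); rep()
for th in np.arange(.7,1.86,.115):
    c=env.move_linear(P(th),45,contact_N=12)
    print(round(th,2),c,end=' '); rep()
    if c: break
save('scene','pushed'); print([(np.round(r['at']),round(r['score'],2)) for r in env.mark_of('hatch_edge','scene')])
E
```

```text
10.97 [529.2  66.  210. ] [-0.2 -0.5 -0.3] -0.0
0.7 False 11.68 [554.6  68.8 210. ] [-0.2 -0.2  0.4] -0.0
0.82 False 12.18 [563.8  69.8 223.7] [-3.8  0.1  2.7] 0.0
0.93 False 12.69 [574.7  71.  235.7] [-2.7 -0.3  1. ] 0.0
1.04 False 13.2 [586.9  72.4 246.6] [-1.   0.2  0.5] 0.0
1.16 False 13.71 [599.9  73.9 256. ] [-0.2 -0.6  0.2] 0.0
1.27 False 14.22 [614.1  75.5 263.7] [-0.7  0.   0.6] -0.0
1.39 False 14.72 [629.1  77.2 269.9] [0.  0.7 0.2] 0.0
1.5 False 15.23 [644.6  78.9 274.2] [-0.6  0.1  0. ] -0.0
1.62 False 15.74 [660.6  80.7 276.7] [0.2 0.4 0.8] -0.0
1.74 False 16.25 [676.7  82.5 277.3] [-0.4  0.2 -0.1] -0.0
1.85 False 16.76 [692.8  84.3 276.1] [-1.3 -0.3 -0.3] 0.0
[(array([169., 426.]), 0.8)]
```

View pics/pushed.png

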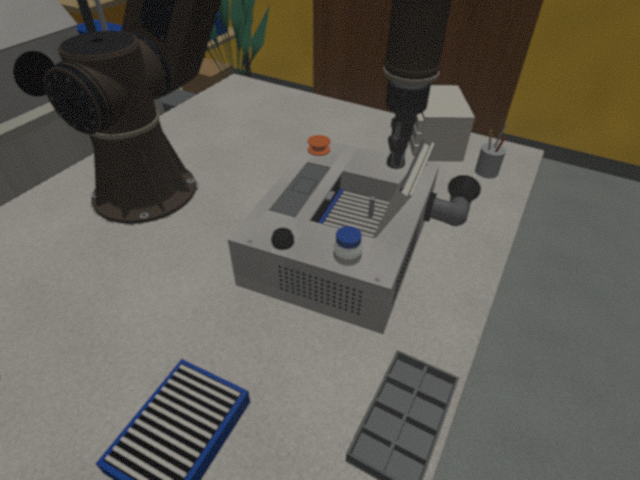

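The hatch leans back past upright, with its edge near (150, 430). I'll draw clear, let it settle, and check it against the projected edge position for 2.0 rad.

```bash
python3 - <<'E'
from h import *
env.move_linear(H+ex*-110+[0,0,150],120)
env.move_linear(H+ex*-190+[0,0,230],120); env.hold(2.5); rep()
save('scene','end')
print([(np.round(r['at']),round(r['score'],2)) for r in env.mark_of('hatch_edge','scene')])
c=env.get_calibration('scene'); K,R,t=[np.array(c[k],float) for k in('K','R','t')]
for th in(1.6,1.7,1.85,2.0):
    q=K@(R@(H+ex*-140*np.cos(th)+[0,0,140*np.sin(th)])+t); print(th,(q[:2]/q[2])[::-1].round())
E
```

```text
21.59 [496.6  62.3 377. ] [ 0.9 -0.9 -0.8] 0.0
[(array([168., 423.]), 0.69), (array([151., 318.]), 0.65)]
1.6 [154. 397.]
1.7 [156. 403.]
1.85 [161. 413.]
2.0 [166. 423.]
```

View pics/end.png

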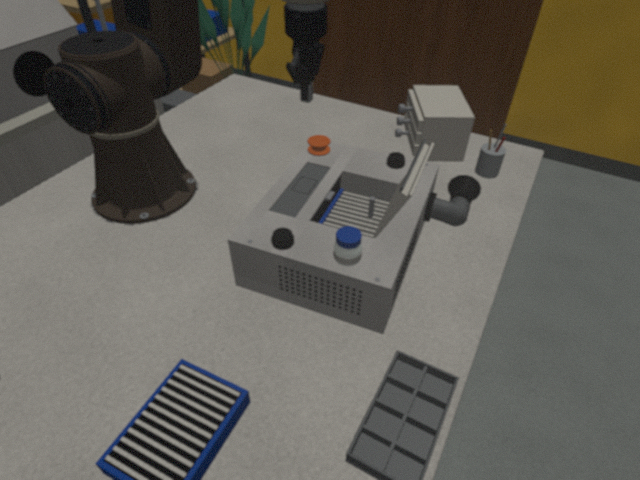

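The hatch edge measures (168, 423), against (166, 423) predicted for 2.0 rad. It is on its stop, the loose things stand where they were, and the arm is clear.

```bash
python3 -c "
from h import *
print(env.hand_in())"
```

```text
the job is handed in; nothing more can be done
None
```

The job is handed in: the catch was pressed in, the hatch sprang ajar and now rests wide open on its stop (about 2.0 rad by camera), the caps, jar, spool, filter and model look unmoved, and the arm is clear; the hand-in returned no verdict.

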